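# Hold a pot-stand pair in the screwing jig

## Robot

A 6-joint arm with a two-finger parallel gripper is mounted at the origin on the work surface. World frame = base frame: x ahead of the robot, y to its left, z up, the work surface at z = 0. Lengths are in mm, angles in rad, forces in N, time in s.
With the tool pointing down it reaches from about 275 to 1000 mm from the base axis. Payload 8.4 kg.
Tool frame: the origin (TCP) lies midway between the tips of the shut fingers; the grasp point (between the pads) lies 19 mm behind it; z points along the fingers, y is the line along which they close (so a half turn about z gives the same grasp; the last joint's range is limited). The gripper opens to 85 mm and grips with 20 to 120 N. Pads are 22 mm wide; open, the fingers measure 114 mm over their backs; the gripper's body (76 mm by 85 mm) begins 54 mm behind the grasp point. The pads swing forward as they close: fully open they stand 13 mm farther back than shut.
Start: joints at [1.237, 0.353, 1.633, -0, 1.155, -0.002], TCP at [203.589, 590.914, 231.281] pointing down, gripper open.
Joint ranges: [-2.63, 2.63], [-0.92, 2.1], [0.06, 2.66], [-1.3, 4.44], [0, 2.69], [-3.02, 3.02]. Speed limits (rad/s): [2.22, 2.22, 2.79, 3.14, 3.14, 3.14].

## Interface

Orientations are given as [roll, pitch, yaw] about the fixed x, y, z axes, in that order (R = Rz(yaw) Ry(pitch) Rx(roll)).
In Python, from rig import monitor, imaging, r gives the robot as it stands.
- The arm moves only by the tool drive_tool, never from a script. Its argument "plan" is a list of rows, each an object of numbers: "x", "y", "z": the shift along the tool's x, y, z in units of 50 mm (1.0 is 50 mm); "ax", "ay", "az": the turn, a rotation vector about the tool's x, y, z in units of 6 degrees (1.0 is 6 degrees); "hand": the finger opening in mm, from 0 to 85.4. In form: [{"x": .., "y": .., "z": .., "ax": .., "ay": .., "az": .., "hand": ..}, ...]. A call has 1 to 8 rows; each row is the pose to reach, as a shift and turn from the pose commanded when the call began, along the tool's axes at that moment; what a row does not reach only later rows make up. A row lasts 1/10 s, in which the tool goes at most 50 mm and 8.59 degrees, less where a joint would pass 70% of its speed; a pose out of reach is approached as far as the arm can. A call with a gripper value outside its range is refused whole. The fingers move at their own pace and stop on an object; "grip_force" is the grip in N (left out, the last holds). Time passes only in rows, so rows that repeat a pose let the fingers close. It gives the time, the measured TCP pose, the force, the opening and the grip force at its end, in the units of the state.
- monitor.sense(): the state, without advancing time (a new reading comes with each control period).
- imaging.grab_frame(name): name is "scene" or "side" or "wrist"; returns the picture (420x560x3 uint8, red, green, blue); there is no depth.
- imaging.camera_info(name): a dict with "mtx" (3x3 intrinsics, pixels), "R" (3x3) and "t" (3): a world point X has camera coordinates R X + t. Camera axes: x right, y down, z forward; pixel columns grow to the right and rows downward; lengths in mm; the calibration is good to about 2 mm. A picture is of the moment at which its call begins: read the wrist's pose just before it. camera_info takes no time and is no camera call; for the wrist camera it gives the pose at the moment of the call.
- r.sign_off(): hands the job in; it is judged then, once.
The state is a dict: "clock": time; "qpos": joint angles; "qvel": joint speeds; "joint_efforts": joint torques, N m; "eef_pos": TCP position; "tcp_rot": TCP orientation; "contact_force": force on the tool from outside, world axes, zero at the start; "wrist_torque": the same for the moment, N m; "opening": opening from 0.0 (shut) to 1.0 (fully open); "grasp_force": force on a finger pad.
Only numpy, scipy, OpenCV 4.12 (cv2) and the standard library are available. Lean on these libraries where they do the work, as an engineer would, in place of code of your own. Each camera call takes 0.05 s, during which the arm holds its last target. There are 200 camera calls.

## Task

Lay the pale board squarely on the dark board in the blue-ended jig, edges flush all round, and let go of it. Then push the pair together along the jig, flat and straight against the sprung metal stop, until the black pointer bar stands in the green band, never well into the red, and keep pressing steadily there for at least three seconds, as a third hand for the colleague who will screw them together: finish while still pressing. Leave the pot, the bowl and the tin alone.

Things in the scene. Friction and masses are not known exactly. Their poses are not given: they have to be found in the camera images.
- jig: Fixed assembly jig: plywood bed 380 x 140 mm, 12 mm thick, no side rails; boards lie on its top, 12 mm above the table. Origin at the centre of its underside; x runs lengthwise towards the stop, away from the robot, y to the left. At its +x end a blue housing 60 x 110 mm, top 48 mm above the table, 128 to 188 mm from the origin along x.
- stop (a joint): Travel (m) of the aluminium stop plate into the housing: 0 untouched, growing as it is pushed along the jig's +x, 0.040 fully in. A spring pushes back 0.5 N per mm, no preload. The pointer's black cross bar moves with it over the strip painted on the housing's top: in the green band from 0.014 to 0.030 (7 to 15 N), white before, red after; beyond 0.035 is overpressed.
- stop_face (a point): Point on the stop plate: the middle of the face that the boards are pressed against, at its lower edge, 13 mm above the table; axes as the jig's. The face is 110 mm wide and 35 mm high and looks along -x. Untouched, it lies 75 mm from the jig's origin along the jig's x; it moves with the plate.
- lower: Dark wooden board, 130 mm long (its x) x 60 mm wide (its y) x 15 mm thick, loose on the jig's bed, its front end 25 to 50 mm short of the stop and a little askew at the start. Origin at the centre of its underside. About 80 g.
- upper: Pale wooden board, 130 (its x) x 60 (its y) x 15 mm, same outline as the dark one, with a flat cork ring (52 mm across, look only) and four dark screw-hole marks on top; it starts loose on the table to the left or the right of the jig. Origin at the centre of its underside. Either end may face the stop. About 80 g.
- pot: Bystander: terracotta pot, 100 mm across, 95 mm high, standing on the table on the other side of the jig from the pale board. Origin at the centre of its underside.
- bowl: Bystander: small terracotta bowl, 90 mm across, 40 mm high, on the table far to the left. Origin at the centre of its underside.
- tin: Bystander: open steel tin, 64 mm across, 45 mm high, on the table far to the right. Origin at the centre of its underside.
Not all that is in view belongs to the job. Several things have the shape of the lower; the one meant has the colours described above.

How it is judged (in metres and radians):
On the way, in this order (a step that is already met when the one before it is completed fails the run):
1. the pale board lies squarely on the dark one, let go, the stop not yet pressed (x of upper in the frame of lower between -0.007 and 0.007 m and y of upper in the frame of lower between -0.006 and 0.006 m and z of upper in the frame of lower between 0.012 and 0.0175 m and angle between the x axis of upper and the x axis of lower, either way round below 0.09 rad and angle between each of upper, lower's own z axis and vertical below 0.08 rad and contact force between the fingers and upper below 0.3 N and linear speed of upper below 0.02 m/s and value of joint stop below 0.004 m), for 0.2 s.
2. the pair is pressed against the stop with the pointer in the green band, for 2 s on end (value of joint stop between 0.014 and 0.03 m and x of upper in the frame of lower between -0.004 and 0.004 m and y of upper in the frame of lower between -0.006 and 0.006 m and z of upper in the frame of lower between 0.012 and 0.0175 m and angle between the x axis of upper and the x axis of lower, either way round below 0.09 rad and angle between each of upper, lower's own z axis and vertical below 0.08 rad and x of lower in the frame of stop_face between -0.069 and -0.062 m and y of lower in the frame of stop_face between -0.03 and 0.03 m and angle between the x axis of each of lower, upper and the x axis of stop_face, either way round below 0.08 rad and x of upper in the frame of stop_face between -0.069 and -0.062 m and y of upper in the frame of stop_face between -0.03 and 0.03 m and height (world z) of lower below 0.016 m and (contact force between the fingers and lower above 3 N or contact force between the fingers and upper above 3 N) and linear speed of each of upper, lower below 0.01 m/s), for 2 s.
At the end, for the whole second after the job is handed in: Pointer in the green band (stop in 14 to 30 mm, 7 to 15 N) by the robot's push on the boards; both flat on the jig, ends against the stop within 4 mm, straight within 0.08 rad, at most 30 mm off its middle, flush with each other within 4 mm lengthwise and 6 mm sideways, and still (all of step 2); the arm keeps its last pose, push and grip.
It fails at once if The stop was overpressed, well into the red (value of joint stop above 0.035 m).
It fails at once if The pot, the bowl or the tin was pushed away or tipped over (distance of any of pot, bowl, tin from where it was at the start of the episode above 0.02 m or angle between any of pot, bowl, tin's own z axis and vertical above 0.4 rad).
It also fails if it takes over 64 s, if anything falls off the work surface, if the arm or the gripper's body presses on something with over 40 N, if the wrist force passes 120 N, or if a joint passes its speed limit or range.

## Working session

There is one attempt and no reset: what is moved stays moved. The work goes in short steps, Python scripts to look and compute and a tool call to move; the robot and the scene stay as the last step left them, time stands still between calls to the robot, and variables do not carry over. Pictures are saved under pics/ and viewed, at most 10 in all, crops included, and the job is handed in when it is done.

Besides the shell and the picture viewer there is one more tool, called after "Call:" by a JSON object that holds its "op" and its "data", one argument or row to a line. drive_tool: Moves the arm, as the interface text tells. Its arguments: {"type":"object","properties":{"plan":{"type":"array","items":{"type":"object","properties":{"x":{"type":"number"},"y":{"type":"number"},"z":{"type":"number"},"ax":{"type":"number"},"ay":{"type":"number"},"az":{"type":"number"},"hand":{"type":"number"}}}},"grip_force":{"type":"number"}},"required":["plan"]}

```bash
mkdir -p pics
cat > h.py <<'E'
import numpy as np, cv2
from rig import monitor, imaging, r
def grab(n,f):
    ci=imaging.camera_info(n); im=imaging.grab_frame(n); cv2.imwrite('pics/'+f,im[:,:,::-1]); return im,ci
def ray(ci,u,v,z):
    K,R,t=[np.array(ci[k],float) for k in('mtx','R','t')]
    d=R.T@np.linalg.inv(K)@[u,v,1]; c=-R.T@t; return (c+d*(z-c[2])/d[2])
def proj(ci,X):
    K,R,t=[np.array(ci[k],float) for k in('mtx','R','t')]
    p=K@(R@np.array(X,float)+t); return p[:2]/p[2]
E
python3 - <<'E'
from h import *
a,c=grab('scene','s1.png'); b,d=grab('side','d1.png')
print(monitor.sense()); 
for i in(c,d): print(-np.array(i['R']).T@np.array(i['t']))
E
```

```text
{'clock': 0.1, 'qpos': array([ 1.23659217e+00,  3.53592483e-01,  1.63407603e+00, -4.56787845e-06,
        1.15521574e+00, -2.37553417e-03]), 'qvel': array([ 0.00020344, -0.00048912, -0.00264374,  0.00051414, -0.00043905,
        0.00014581]), 'joint_efforts': array([-3.09421175e-04, -6.06357837e+01, -3.42823720e+01, -7.35964045e-05,
        4.05075814e-03,  2.66994772e-05]), 'eef_pos': array([203.44922684, 590.49077493, 230.62131255]), 'tcp_rot': array([-3.14030105e+00,  1.10845483e-06,  2.80976588e+00]), 'contact_force': array([-0.36525716,  0.00795652, -0.00569816]), 'wrist_torque': array([ 0.0045623 ,  0.03634856, -0.00561445]), 'grasp_force': 0.0, 'opening': 0.9996654358184895}
[1660.84349017 -373.3066056   957.92526746]
[ 101.86857204 -800.88595828 1066.28310951]
```

View pics/s1.png

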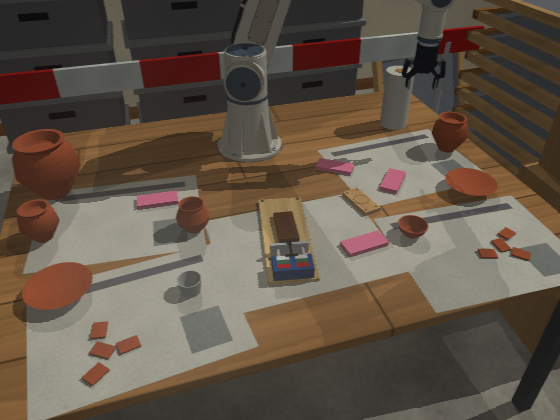

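View pics/d1.png

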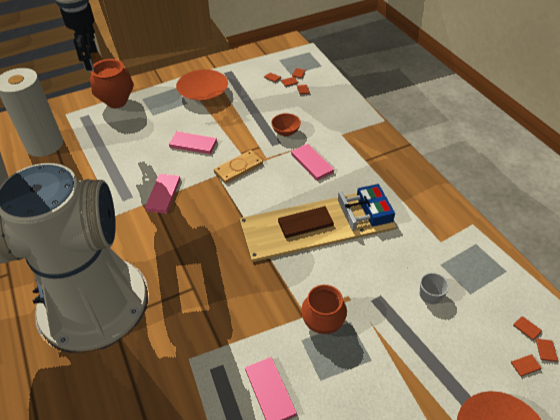

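The dark board is at side (306,222) and scene (288,228), on the jig. Board-shaped candidates in the side view:
- **Pink:** (193,142), (312,161), (163,193) and (271,390). None match the description.
- **Pale, with cork ring and screw marks:** (238,165). This is the one that fits.

I'll confirm it in an enlarged crop.

Run:
```python
import cv2,numpy as np
d=cv2.imread('pics/d1.png')
c=cv2.resize(d[140:270,205:405],None,fx=4,fy=4,interpolation=cv2.INTER_CUBIC); cv2.imwrite('pics/c1.png',c)
```

```text
(no output)
```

View pics/c1.png

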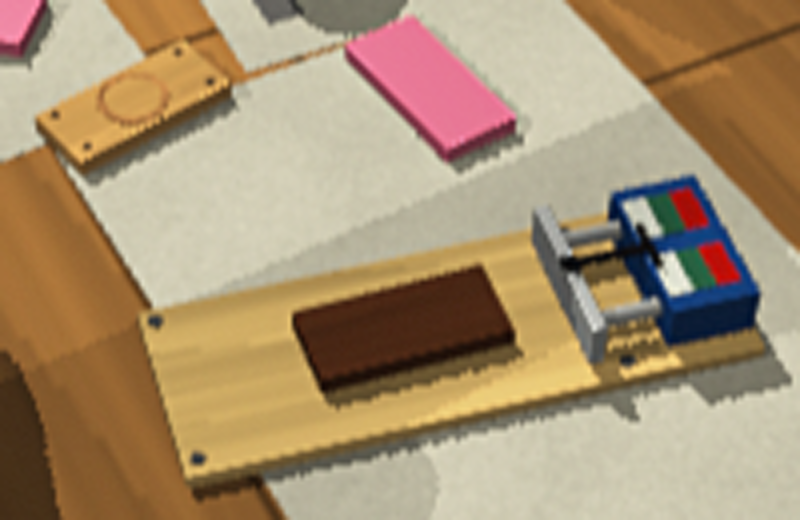

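The crop confirms it: the pale board has a cork ring (crop 135,100) and four screw marks. The dark board is at crop (400,325), and the jig's near end runs from crop (138,312) to (190,478).

```bash
cat >> h.py <<'E'
def rect(P):
    P=np.array(P)[:,:2]; e=[np.linalg.norm(P[i]-P[(i+1)%4]) for i in range(4)]
    c=P.mean(0); i=0 if e[0]+e[2]>e[1]+e[3] else 1
    d=(P[(i+1)%4]-P[i])+(P[(i+2)%4]-P[(i+3)%4]); return c.round(1),np.degrees(np.arctan(d[1]/d[0])).round(2),np.round(e,1)
E
python3 - <<'E'
from h import *
ci=imaging.camera_info('side')
q=lambda L,z:[ray(ci,205+u/4-.4,140+v/4-.4,z) for u,v in L]
print('pale',rect(q([(38,120),(185,40),(232,84),(85,160)],15)))
print('dark',rect(q([(293,313),(483,266),(513,328),(322,382)],27)))
print('jig',[x.round(0) for x in q([(138,312),(190,482),(155,322),(197,459),(627,360)],12)])
print('hous',[x.round(0) for x in q([(612,192),(695,178),(758,292),(668,312)],48)])
w=imaging.camera_info('wrist'); print(w)
E
```

```text
pale (array([481.7, 250.2]), np.float64(11.78), array([130. ,  58.9, 125.2,  53.7]))
dark (array([547.4, -26.7]), np.float64(-7.84), array([129.4,  55.4, 128.6,  59.6]))
jig [array([404.,  70.,  12.]), array([378., -70.,  12.]), array([411.,  57.,  12.]), array([389., -56.,  12.]), array([ 665., -108.,   12.])]
hous [array([713.,  -6.,  48.]), array([769., -19.,  48.]), array([ 748., -122.,   48.]), array([ 689., -110.,   48.])]
{'mtx': array([[314.91934512,   0.        , 283.25485806],
       [  0.        , 314.91934512, 211.27746074],
       [  0.        ,   0.        ,   1.        ]]), 'R': array([[ 0.32537046,  0.94558599, -0.00109031],
       [ 0.89651987, -0.30812009,  0.31829883],
       [ 0.30064297, -0.10454252, -0.9479898 ]]), 't': array([-625.18932695,  -42.07771053,  380.19584804])}
```

```bash
cat >> h.py <<'E'
from scipy.spatial.transform import Rotation as Ro
def to(x,y,z,deg):
    s=monitor.sense(); A=Ro.from_euler('xyz',s['tcp_rot']); B=Ro.from_euler('xyz',[np.pi,0,np.radians(deg)])
    print('d',(A.inv().apply(np.array([x,y,z])-s['eef_pos'])/50).round(3),'a',(np.degrees((A.inv()*B).as_rotvec())/6).round(3))
def st():
    s=monitor.sense(); print(s['clock'],s['eef_pos'].round(1),np.degrees(s['tcp_rot']).round(2),'F',s['contact_force'].round(1),'op',round(s['opening']*85.4,1),'g',s['grasp_force'].round(1))
E
python3 - <<'E'
from h import *
to(482,250,160,191.8)
E
```

```text
d [-7.486 -4.622  1.418] a [-1.200e-02 -3.000e-03 -5.135e+00]
```

Call:
{"op": "drive_tool", "data": {
  "plan": [
    {"x": -0.9,"y": -0.6,"z": 0,"az": -0.6},
    {"x": -1.8,"y": -1.2,"z": 0,"az": -1.2},
    {"x": -2.7,"y": -1.8,"z": 0,"az": -1.9},
    {"x": -3.6,"y": -2.3,"z": 0.2,"az": -2.6},
    {"x": -4.5,"y": -2.9,"z": 0.4,"az": -3.3},
    {"x": -5.4,"y": -3.5,"z": 0.7,"az": -4.0},
    {"x": -6.4,"y": -4.0,"z": 1.0,"az": -4.6},
    {"x": -7.49,"y": -4.62,"z": 1.42,"az": -5.14}
  ]
}}

```text
invalid input
```

Call:
{"op": "drive_tool", "data": {
  "plan": [
    {},
    {},
    {},
    {}
  ]
}}

```text
invalid input
```

Run:
```python
from h import *
st(); a,c=grab('wrist','w1.png'); to(482,250,160,191.8)
```

```text
Traceback (most recent call last):
  File "h.py", line 20, in st
    s=monitor.sense(); print(s['clock'],s['eef_pos'].round(1),np.degrees(s['tcp_rot']).round(2),'F',s['contact_force'].round(1),'op',round(s['opening']*85.4,1),'g',s['grasp_force'].round(1))
                                                                                                                                                                    ^^^^^^^^^^^^^^^^^^^^^^
AttributeError: 'float' object has no attribute 'round'
```

Call:
{"op": "drive_tool", "data": {
  "plan": [
    {"x": -0.9,"y": -0.6,"z": 0,"ax": 0,"ay": 0,"az": -0.6,"hand": 85},
    {"x": -1.8,"y": -1.2,"z": 0,"ax": 0,"ay": 0,"az": -1.2,"hand": 85},
    {"x": -2.7,"y": -1.8,"z": 0,"ax": 0,"ay": 0,"az": -1.9,"hand": 85},
    {"x": -3.6,"y": -2.3,"z": 0.2,"ax": 0,"ay": 0,"az": -2.6,"hand": 85},
    {"x": -4.5,"y": -2.9,"z": 0.4,"ax": 0,"ay": 0,"az": -3.3,"hand": 85},
    {"x": -5.4,"y": -3.5,"z": 0.7,"ax": 0,"ay": 0,"az": -4.0,"hand": 85},
    {"x": -6.4,"y": -4.0,"z": 1.0,"ax": 0,"ay": 0,"az": -4.6,"hand": 85},
    {"x": -7.49,"y": -4.62,"z": 1.42,"ax": 0,"ay": 0,"az": -5.14,"hand": 85}
  ]
}}

```text
clock: 0.9
eef_pos: [452.2, 284.1, 174.7]
tcp_rot: [3.141, 0.001, -2.933]
contact_force: [-0.3, 0.0, 0.9]
opening: 0.995
grasp_force: 0.0
```

Call:
{"op": "drive_tool", "data": {
  "plan": [
    {"x": 0,"y": 0,"z": 0,"ax": 0,"ay": 0,"az": 0,"hand": 85},
    {"x": 0,"y": 0,"z": 0,"ax": 0,"ay": 0,"az": 0,"hand": 85},
    {"x": 0,"y": 0,"z": 0,"ax": 0,"ay": 0,"az": 0,"hand": 85},
    {"x": 0,"y": 0,"z": 0,"ax": 0,"ay": 0,"az": 0,"hand": 85}
  ]
}}

```text
clock: 1.3
eef_pos: [450.5, 286.8, 175.3]
tcp_rot: [3.141, 0.0, -2.934]
contact_force: [0.0, 0.8, -0.1]
opening: 0.995
grasp_force: 0.0
```

```bash
sed -i "s/s\['grasp_force'\].round(1)/round(s['grasp_force'],1)/" h.py
python3 - <<'E'
from h import *
st(); a,c=grab('wrist','w1.png'); to(482,250,160,191.8)
E
```

```text
1.3 [450.5 286.8 175.3] [ 1.7998e+02  2.0000e-02 -1.6809e+02] F [ 0.   0.8 -0.1] op 84.9 g 0.0
d [-0.463 -0.851  0.306] a [0.003 0.005 0.02 ]
```

View pics/w1.png

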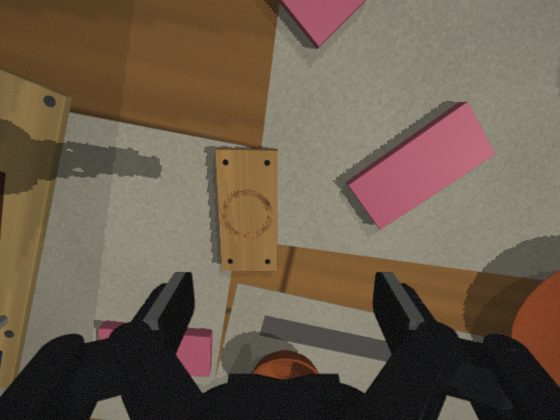

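The wrist view shows the pale board, with its screw marks at about (226,162), (267,162), (268,261) and (230,261). The jig is on the left, and the fingers are at the bottom, short of the board. I'll refine with the marks and the outline.

```bash
cat >> h.py <<'E'
def marks(im,ci,pts,z,w=7):
    g=cv2.cvtColor(im,cv2.COLOR_RGB2GRAY).astype(float); o=[]
    for u,v in pts:
        p=g[v-w:v+w+1,u-w:u+w+1]; m=np.clip(np.median(p)-25-p,0,None); yy,xx=np.mgrid[-w:w+1,-w:w+1]
        o.append((u+(m*xx).sum()/m.sum(),v+(m*yy).sum()/m.sum()))
    print(np.round(o,1).tolist()); return [ray(ci,a,b,z) for a,b in o]
E
python3 - <<'E'
from h import *
im=cv2.imread('pics/w1.png')[:,:,::-1].copy(); ci=imaging.camera_info('wrist')
print(rect(marks(im,ci,[(226,162),(267,162),(268,261),(230,261)],15)))
print(rect([ray(ci,u,v,15) for u,v in[(216,151),(277,150),(276,270),(222,271)]]))
E
```

```text
[[225.1, 161.9], [266.6, 162.4], [267.1, 261.1], [229.8, 260.8]]
(array([481.3, 256.4]), np.float64(11.27), array([ 40. , 106.1,  39.9, 106.2]))
(array([481.4, 257.1]), np.float64(11.02), array([ 58.1, 128.6,  58.5, 128.9]))
```

Run:
```python
from h import *
to(481.5,256,80,191.2)
```

```text
d [-0.478 -0.732  1.906] a [0.003 0.005 0.12 ]
```

Call:
{"op": "drive_tool", "data": {
  "plan": [
    {"x": -0.24,"y": -0.37,"z": 0.5,"ax": 0,"ay": 0,"az": 0.12,"hand": 85},
    {"x": -0.48,"y": -0.73,"z": 1.0,"ax": 0,"ay": 0,"az": 0.12,"hand": 85},
    {"x": -0.48,"y": -0.73,"z": 1.5,"ax": 0,"ay": 0,"az": 0.12,"hand": 85},
    {"x": -0.48,"y": -0.73,"z": 1.9,"ax": 0,"ay": 0,"az": 0.12,"hand": 85},
    {"x": -0.48,"y": -0.73,"z": 1.9,"ax": 0,"ay": 0,"az": 0.12,"hand": 85},
    {"x": -0.48,"y": -0.73,"z": 1.9,"ax": 0,"ay": 0,"az": 0.12,"hand": 85},
    {"x": -0.48,"y": -0.73,"z": 1.9,"ax": 0,"ay": 0,"az": 0.12,"hand": 85}
  ]
}}

```text
clock: 2.05
eef_pos: [482.6, 255.8, 81.2]
tcp_rot: [3.141, 0.002, -2.947]
contact_force: [-0.1, -0.7, -0.1]
opening: 0.997
grasp_force: 0.0
```

Run:
```python
from h import *
st(); im,ci=grab('wrist','w2.png')
c,s=np.cos(np.radians(11.2)),np.sin(np.radians(11.2))
P=[np.array([481.4+a*c-b*s,256.5+a*s+b*c,15]) for a,b in((-53,-20),(-53,20),(53,20),(53,-20))]
pp=[proj(ci,p) for p in P]; print(np.round(pp))
print(rect(marks(im,ci,[tuple(np.round(p).astype(int)) for p in pp],15,9)))
```

```text
2.05 [482.6 255.8  81.2] [ 1.7997e+02  1.0000e-01 -1.6884e+02] F [-0.1 -0.7 -0.1] op 85.2 g 0.0
[[253. 149.]
 [314. 149.]
 [310. 289.]
 [257. 289.]]
[[253.1, 148.4], [314.2, 148.3], [310.0, 289.1], [257.6, 289.1]]
(array([481.2, 256.5]), np.float64(11.26), array([ 40.1, 106.2,  40. , 106.1]))
```

View pics/w2.png

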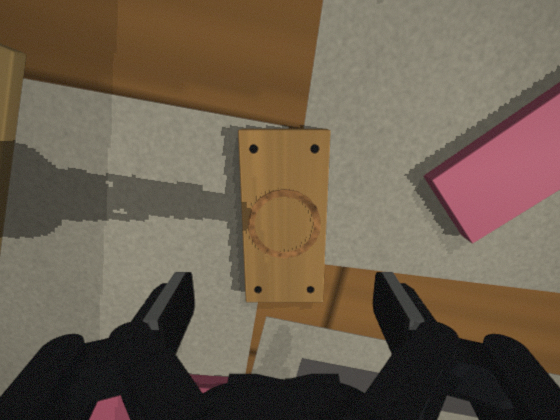

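Call:
{"op": "drive_tool", "data": {
  "plan": [
    {"x": 0.02,"y": 0.02,"z": 0.5,"ax": 0,"ay": 0,"az": 0,"hand": 85},
    {"x": 0.02,"y": 0.02,"z": 1.0,"ax": 0,"ay": 0,"az": 0,"hand": 85},
    {"x": 0.02,"y": 0.02,"z": 1.4,"ax": 0,"ay": 0,"az": 0,"hand": 85},
    {"x": 0.02,"y": 0.02,"z": 1.64,"ax": 0,"ay": 0,"az": 0,"hand": 85},
    {"x": 0.02,"y": 0.02,"z": 1.64,"ax": 0,"ay": 0,"az": 0,"hand": 85},
    {"x": 0.02,"y": 0.02,"z": 1.64,"ax": 0,"ay": 0,"az": 0,"hand": 70},
    {"x": 0.02,"y": 0.02,"z": 1.64,"ax": 0,"ay": 0,"az": 0,"hand": 65},
    {"x": 0.02,"y": 0.02,"z": 1.64,"ax": 0,"ay": 0,"az": 0,"hand": 65}
  ],
  "grip_force": 30
}}

```text
clock: 2.9
eef_pos: [481.5, 256.0, -1.1]
tcp_rot: [3.141, 0.002, -2.948]
contact_force: [-0.3, 0.2, -0.5]
opening: 0.765
grasp_force: 0.0
```

Call:
{"op": "drive_tool", "data": {
  "plan": [
    {"x": 0,"y": 0,"z": 0,"ax": 0,"ay": 0,"az": 0,"hand": 50},
    {"x": 0,"y": 0,"z": 0,"ax": 0,"ay": 0,"az": 0,"hand": 50},
    {"x": 0,"y": 0,"z": 0,"ax": 0,"ay": 0,"az": 0,"hand": 50},
    {"x": 0,"y": 0,"z": 0,"ax": 0,"ay": 0,"az": 0,"hand": 50},
    {"x": 0,"y": 0,"z": 0,"ax": 0,"ay": 0,"az": 0,"hand": 50}
  ]
}}

```text
clock: 3.4
eef_pos: [481.4, 256.0, -1.0]
tcp_rot: [3.141, 0.001, -2.948]
contact_force: [-1.7, 0.2, 6.5]
opening: 0.69
grasp_force: 31.6
```

Call:
{"op": "drive_tool", "data": {
  "plan": [
    {"x": 0,"y": 0,"z": -0.3,"ax": 0,"ay": 0,"az": 0,"hand": 50},
    {"x": 0,"y": 0,"z": -0.8,"ax": 0,"ay": 0,"az": 0,"hand": 50},
    {"x": 0,"y": 0,"z": -1.4,"ax": 0,"ay": 0,"az": 0,"hand": 50},
    {"x": 0,"y": 0,"z": -2.0,"ax": 0,"ay": 0,"az": 0,"hand": 50},
    {"x": 0,"y": 0,"z": -2.6,"ax": 0,"ay": 0,"az": 0,"hand": 50},
    {"x": 0,"y": 0,"z": -3.0,"ax": 0,"ay": 0,"az": 0,"hand": 50},
    {"x": 0,"y": 0,"z": -3.0,"ax": 0,"ay": 0,"az": 0,"hand": 50}
  ]
}}

```text
clock: 4.1
eef_pos: [482.6, 256.6, 151.8]
tcp_rot: [3.14, 0.006, -2.948]
contact_force: [0.3, -0.1, -1.7]
opening: 0.691
grasp_force: 34.0
```

Run:
```python
from h import *
st(); to(570,110,150,171)
```

```text
4.1 [482.6 256.6 151.8] [ 179.9     0.34 -168.89] F [ 0.3 -0.1 -1.7] op 59.0 g 34.0
d [-1.15  -3.214  0.037] a [0.027 0.053 3.352]
```

Call:
{"op": "drive_tool", "data": {
  "plan": [
    {"x": -0.2,"y": -0.5,"z": 0.0,"ax": 0,"ay": 0,"az": 0.5,"hand": 50},
    {"x": -0.4,"y": -1.1,"z": 0.0,"ax": 0,"ay": 0,"az": 1.1,"hand": 50},
    {"x": -0.6,"y": -1.7,"z": 0.0,"ax": 0,"ay": 0,"az": 1.8,"hand": 50},
    {"x": -0.8,"y": -2.3,"z": 0.0,"ax": 0,"ay": 0,"az": 2.4,"hand": 50},
    {"x": -1.0,"y": -2.8,"z": 0.0,"ax": 0,"ay": 0,"az": 3.0,"hand": 50},
    {"x": -1.15,"y": -3.2,"z": 0.0,"ax": 0,"ay": 0,"az": 3.35,"hand": 50},
    {"x": -1.15,"y": -3.2,"z": 0.0,"ax": 0,"ay": 0,"az": 3.35,"hand": 50},
    {"x": -1.15,"y": -3.2,"z": 0.0,"ax": 0,"ay": 0,"az": 3.35,"hand": 50}
  ]
}}

```text
clock: 4.9
eef_pos: [567.4, 109.6, 147.2]
tcp_rot: [-3.141, -0.001, 2.984]
contact_force: [-0.3, -0.4, -2.4]
opening: 0.693
grasp_force: 33.9
```

Call:
{"op": "drive_tool", "data": {
  "plan": [
    {"x": 0,"y": 0,"z": 0.0,"ax": 0,"ay": 0,"az": 0,"hand": 50},
    {"x": 0,"y": 0,"z": 0.0,"ax": 0,"ay": 0,"az": 0,"hand": 50},
    {"x": 0,"y": 0,"z": 0.0,"ax": 0,"ay": 0,"az": 0,"hand": 50}
  ]
}}

```text
clock: 5.2
eef_pos: [567.8, 110.5, 147.9]
tcp_rot: [3.142, -0.0, 2.986]
contact_force: [1.2, 0.6, -0.8]
opening: 0.688
grasp_force: 33.9
```

Run:
```python
from h import *
st(); im,ci=grab('wrist','w3.png')
```

```text
5.2 [567.8 110.5 147.9] [ 1.8000e+02 -1.0000e-02  1.7108e+02] F [ 1.2  0.6 -0.8] op 58.8 g 33.9
```

View pics/w3.png

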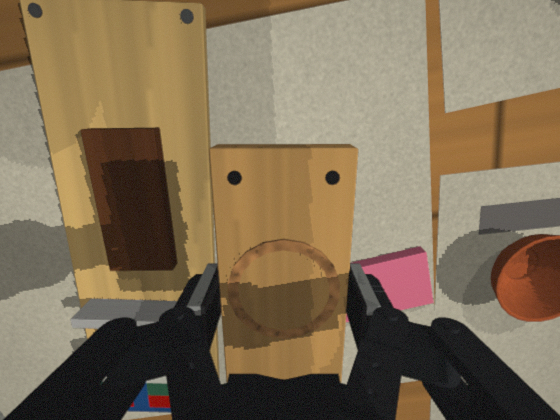

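The view shows the dark board at (82,129)–(176,270), the held board's near marks at (234,177) and (333,177), the stop plate near (140,312) and the jig's screw marks at (35,10) and (187,16). I need to separate the dark board's top from its side face.

Run:
```python
import cv2
c=cv2.imread('pics/w3.png')[115:285,70:190]
c=cv2.convertScaleAbs(c,alpha=2.2,beta=10)
cv2.imwrite('pics/c2.png',cv2.resize(c,None,fx=3.5,fy=3.5,interpolation=cv2.INTER_NEAREST))
```

```text
(no output)
```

View pics/c2.png

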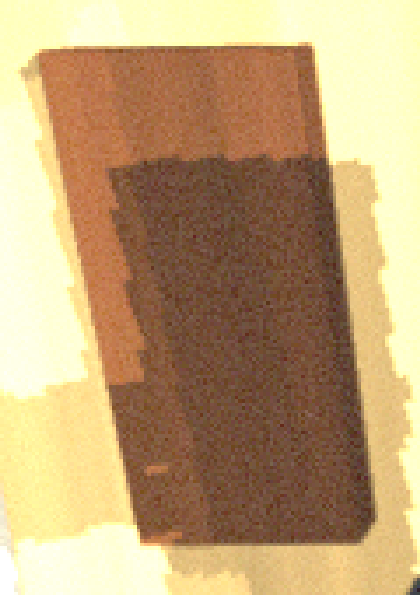

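Top-face corners in the crop: (42,49), (299,46), (361,543) and (140,543). The strip to the right of these is the side face.

```bash
cat > m.py <<'E'
from h import *
im=cv2.imread('pics/w3.png')[:,:,::-1].copy(); ci=imaging.camera_info('wrist')
D=[ray(ci,70+u/3.5-.4,115+v/3.5-.4,27) for u,v in[(42,49),(299,46),(361,543),(140,543)]]
print('dark',rect(D))
M=np.array(marks(im,ci,[(234,177),(333,177)],163.9,12))[:,:2]; d=M[1]-M[0]; print(np.linalg.norm(d))
d/=np.linalg.norm(d); n=np.array([d[1],-d[0]]); print('held',M.mean(0)+53*n,np.degrees(np.arctan2(n[1],n[0])))
print('front', (D[2]+D[3])/2)
J=marks(im,ci,[(35,10),(187,16)],12,9); print('jigmarks',J, np.degrees(np.arctan2(J[1][1]-J[0][1],J[1][0]-J[0][0]))-90)
P=[ray(ci,u,v,48) for u,v in((78,301),(180,300))]; print('plate',P)
E
python3 m.py; python3 -c "
from h import *
st()"
```

```text
dark (array([548. , -21.1]), np.float64(-8.91), array([ 59.6, 129.4,  59.4, 128.8]))
[[234.0, 177.4], [332.0, 177.2]]
40.093289479808114
held [567.56226451 111.16823679] -8.837792350712023
front [611.73886675 -31.04668478  27.        ]
[[34.6, 9.8], [186.5, 15.9]]
jigmarks [array([389.34203458, -54.07981225,  12.        ]), array([411.35252088,  60.06638034,  12.        ])] -10.914226215856075
plate [array([623.5606201 , -84.11768353,  48.        ]), array([636.73006799,   6.63542599,  48.        ])]
5.25 [567.9 110.4 148. ] [180.    -0.   171.07] F [ 0.2 -0.1 -0.3] op 59.2 g 33.9
```

Run:
```python
from h import *
to(548.3,-21.8,60,171.05)
```

```text
d [-0.024 -2.672  1.759] a [ 0.    -0.     0.003]
```

Call:
{"op": "drive_tool", "data": {
  "plan": [
    {"x": 0,"y": -0.6,"z": 0.0,"ax": 0,"ay": 0,"az": 0,"hand": 50},
    {"x": 0,"y": -1.3,"z": 0.0,"ax": 0,"ay": 0,"az": 0,"hand": 50},
    {"x": -0.02,"y": -2.0,"z": 0.0,"ax": 0,"ay": 0,"az": 0,"hand": 50},
    {"x": -0.02,"y": -2.67,"z": 0.3,"ax": 0,"ay": 0,"az": 0,"hand": 50},
    {"x": -0.02,"y": -2.67,"z": 0.8,"ax": 0,"ay": 0,"az": 0,"hand": 50},
    {"x": -0.02,"y": -2.67,"z": 1.4,"ax": 0,"ay": 0,"az": 0,"hand": 50},
    {"x": -0.02,"y": -2.67,"z": 1.76,"ax": 0,"ay": 0,"az": 0,"hand": 50},
    {"x": -0.02,"y": -2.67,"z": 1.76,"ax": 0,"ay": 0,"az": 0,"hand": 50}
  ]
}}

```text
clock: 6.05
eef_pos: [546.4, -22.0, 57.7]
tcp_rot: [-3.141, -0.004, 2.985]
contact_force: [-0.3, 0.2, -0.6]
opening: 0.696
grasp_force: 33.9
```

Call:
{"op": "drive_tool", "data": {
  "plan": [
    {"x": 0,"y": 0,"z": 0.0,"ax": 0,"ay": 0,"az": 0,"hand": 50},
    {"x": 0,"y": 0,"z": 0.0,"ax": 0,"ay": 0,"az": 0,"hand": 50},
    {"x": 0,"y": 0,"z": 0.0,"ax": 0,"ay": 0,"az": 0,"hand": 50},
    {"x": 0,"y": 0,"z": 0.0,"ax": 0,"ay": 0,"az": 0,"hand": 50}
  ]
}}

```text
clock: 6.45
eef_pos: [548.9, -22.2, 60.8]
tcp_rot: [3.141, 0.002, 2.985]
contact_force: [-0.1, -0.8, -0.9]
opening: 0.692
grasp_force: 33.9
```

Run:
```python
from h import *
st(); to(548.3,-21.8,27,171.05)
```

```text
6.45 [548.9 -22.2  60.8] [1.7999e+02 9.0000e-02 1.7102e+02] F [-0.1 -0.8 -0.9] op 59.1 g 33.9
d [0.013 0.005 0.677] a [ 0.002  0.015 -0.005]
```

Call:
{"op": "drive_tool", "data": {
  "plan": [
    {"x": 0.01,"y": 0.01,"z": 0.25,"ax": 0,"ay": 0,"az": 0,"hand": 50},
    {"x": 0.01,"y": 0.01,"z": 0.45,"ax": 0,"ay": 0,"az": 0,"hand": 50},
    {"x": 0.01,"y": 0.01,"z": 0.58,"ax": 0,"ay": 0,"az": 0,"hand": 50},
    {"x": 0.01,"y": 0.01,"z": 0.64,"ax": 0,"ay": 0,"az": 0,"hand": 50},
    {"x": 0.01,"y": 0.01,"z": 0.67,"ax": 0,"ay": 0,"az": 0,"hand": 50},
    {"x": 0.01,"y": 0.01,"z": 0.68,"ax": 0,"ay": 0,"az": 0,"hand": 50},
    {"x": 0.01,"y": 0.01,"z": 0.68,"ax": 0,"ay": 0,"az": 0,"hand": 50},
    {"x": 0.01,"y": 0.01,"z": 0.68,"ax": 0,"ay": 0,"az": 0,"hand": 50}
  ]
}}

```text
clock: 7.25
eef_pos: [548.0, -21.7, 26.1]
tcp_rot: [3.142, 0.0, 2.985]
contact_force: [-1.7, 0.8, 1.2]
opening: 0.691
grasp_force: 34.1
```

Contact is just beginning at the expected height, so I'll release.

Call:
{"op": "drive_tool", "data": {
  "plan": [
    {"x": 0,"y": 0,"z": 0,"ax": 0,"ay": 0,"az": 0,"hand": 62},
    {"x": 0,"y": 0,"z": 0,"ax": 0,"ay": 0,"az": 0,"hand": 66},
    {"x": 0,"y": 0,"z": 0,"ax": 0,"ay": 0,"az": 0,"hand": 75},
    {"x": 0,"y": 0,"z": 0,"ax": 0,"ay": 0,"az": 0,"hand": 85},
    {"x": 0,"y": 0,"z": 0,"ax": 0,"ay": 0,"az": 0,"hand": 85},
    {"x": 0,"y": 0,"z": -0.2,"ax": 0,"ay": 0,"az": 0,"hand": 85},
    {"x": 0,"y": 0,"z": -0.6,"ax": 0,"ay": 0,"az": 0,"hand": 85},
    {"x": 0,"y": 0,"z": -1.2,"ax": 0,"ay": 0,"az": 0,"hand": 85}
  ]
}}

```text
clock: 8.05
eef_pos: [546.8, -21.6, 86.0]
tcp_rot: [-3.141, -0.003, 2.985]
contact_force: [0.2, 0.9, 0.6]
opening: 0.994
grasp_force: 0.0
```

Call:
{"op": "drive_tool", "data": {
  "plan": [
    {"x": 0.5,"y": 0,"z": -0.5,"ax": 0,"ay": 0,"az": 0,"hand": 85},
    {"x": 1.0,"y": 0,"z": -0.9,"ax": 0,"ay": 0,"az": 0,"hand": 85},
    {"x": 1.0,"y": 0,"z": -0.9,"ax": 0,"ay": 0,"az": 0,"hand": 85},
    {"x": 1.0,"y": 0,"z": -0.9,"ax": 0,"ay": 0,"az": 0,"hand": 85},
    {"x": 1.0,"y": 0,"z": -0.9,"ax": 0,"ay": 0,"az": 0,"hand": 85}
  ]
}}

```text
clock: 8.55
eef_pos: [499.1, -13.9, 130.9]
tcp_rot: [3.142, 0.001, 2.985]
contact_force: [-0.9, -0.3, 0.3]
opening: 0.996
grasp_force: 0.0
```

Run:
```python
from h import *
st(); im,ci=grab('wrist','w4.png'); np.save('ci4.npy',ci,allow_pickle=True)
```

```text
8.55 [499.1 -13.9 130.9] [1.8000e+02 4.0000e-02 1.7101e+02] F [-0.9 -0.3  0.3] op 85.0 g 0.0
```

View pics/w4.png

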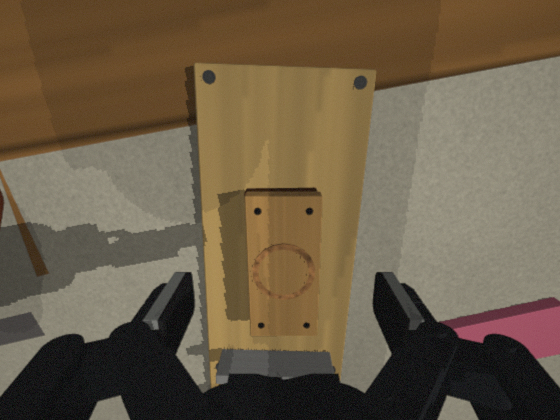

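The pale board lies on the dark board, with its marks at (257,211), (309,211), (261,325) and (306,325). The dark end face shows at row ~189, columns 247–317.

Run:
```python
from h import *
im=cv2.imread('pics/w4.png')[:,:,::-1].copy(); ci=np.load('ci4.npy',allow_pickle=True).item()
print('pale',rect(marks(im,ci,[(257,211),(309,211),(261,325),(306,325)][:2]+[(306,325),(261,325)],42)))
print('col282',im[180:200,282].mean(1).round().astype(int), 'row', im[190,238:326].mean(1).round().astype(int)[[*range(14),*range(74,88)]])
c=np.array([548,-21.1])
for z in(12,27,42): print(z,proj(ci,[548-65*np.cos(.1555),-21.1+65*np.sin(.1555),z]))
for s in(-30,30): print(proj(ci,[548-65*np.cos(.1555)+s*np.sin(.1555),-21.1+65*np.sin(.1555)+s*np.cos(.1555),12]))
J=marks(im,ci,[(209,77),(361,83)],12); print(J,np.degrees(np.arctan2(J[1][1]-J[0][1],J[1][0]-J[0][0]))-90)
```

```text
[[257.1, 210.9], [308.9, 210.8], [306.1, 324.9], [260.6, 325.0]]
pale (array([547.9, -20.9]), np.float64(-8.81), array([ 40.1, 106.1,  40.1, 106.2]))
col282 [112 110 108 108 110 110 110 101  46  21  28  40  59  63  58  64  80  97
  91  98] row [ 70  71  80  77  81  80  87  83  38  31  30  33  25  30  26  25  28  24
  52  92 113 115 114 115 117 116 114 116]
12 [282.87974925 186.6075654 ]
27 [282.86104951 191.14959475]
42 [282.84013635 196.22924872]
[247.71388437 186.64323025]
[318.04724254 186.5718989 ]
[[nan, nan], [nan, nan]]
[array([nan, nan, nan]), array([nan, nan, nan])] nanh.py:25: RuntimeWarning: invalid value encountered in scalar divide
  o.append((u+(m*xx).sum()/m.sum(),v+(m*yy).sum()/m.sum()))
```

Step 1's geometry checks out within about 1 mm. Next I'll get behind the pair: fingers 35 mm apart, tool square with the jig (yaw −10.9°).

Run:
```python
from h import *
to(455.4,-4.5,16,169.1)
```

```text
d [0.89  0.05  2.291] a [-0.    -0.001  0.317]
```

Call:
{"op": "drive_tool", "data": {
  "plan": [
    {"x": 0.5,"y": 0.05,"z": 0,"ax": 0,"ay": 0,"az": 0.32,"hand": 35},
    {"x": 0.89,"y": 0.05,"z": 0,"ax": 0,"ay": 0,"az": 0.32,"hand": 35},
    {"x": 0.89,"y": 0.05,"z": 0.4,"ax": 0,"ay": 0,"az": 0.32,"hand": 35},
    {"x": 0.89,"y": 0.05,"z": 1.0,"ax": 0,"ay": 0,"az": 0.32,"hand": 35},
    {"x": 0.89,"y": 0.05,"z": 1.6,"ax": 0,"ay": 0,"az": 0.32,"hand": 35},
    {"x": 0.89,"y": 0.05,"z": 2.0,"ax": 0,"ay": 0,"az": 0.32,"hand": 35},
    {"x": 0.89,"y": 0.05,"z": 2.2,"ax": 0,"ay": 0,"az": 0.32,"hand": 35},
    {"x": 0.89,"y": 0.05,"z": 2.29,"ax": 0,"ay": 0,"az": 0.32,"hand": 35}
  ]
}}

```text
clock: 9.4
eef_pos: [454.5, -4.5, 15.2]
tcp_rot: [-3.141, -0.002, 2.951]
contact_force: [-0.3, -1.0, -0.3]
opening: 0.406
grasp_force: 0.0
```

Call:
{"op": "drive_tool", "data": {
  "plan": [
    {"x": 0,"y": 0,"z": 0,"ax": 0,"ay": 0,"az": 0,"hand": 35},
    {"x": 0,"y": 0,"z": 0,"ax": 0,"ay": 0,"az": 0,"hand": 35},
    {"x": 0,"y": 0,"z": 0,"ax": 0,"ay": 0,"az": 0,"hand": 35}
  ]
}}

```text
clock: 9.7
eef_pos: [455.6, -4.4, 17.2]
tcp_rot: [3.141, 0.002, 2.951]
contact_force: [0.0, -0.1, -0.2]
opening: 0.409
grasp_force: 0.0
```

Run:
```python
from h import *
st(); im,ci=grab('wrist','w5.png'); to(455.4,-4.5,16,169.1)
```

```text
9.7 [455.6  -4.4  17.2] [1.7998e+02 9.0000e-02 1.6909e+02] F [ 0.  -0.1 -0.2] op 34.9 g 0.0
d [ 0.003 -0.002  0.024] a [ 0.002  0.015 -0.001]
```

View pics/w5.png

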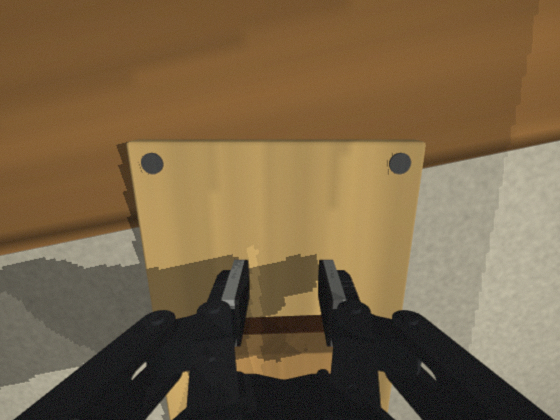

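Call:
{"op": "drive_tool", "data": {
  "plan": [
    {"x": -0.15,"y": 0,"z": 0.02,"ax": 0,"ay": 0,"az": 0,"hand": 35},
    {"x": -0.25,"y": 0,"z": 0.02,"ax": 0,"ay": 0,"az": 0,"hand": 35},
    {"x": -0.3,"y": 0,"z": 0.02,"ax": 0,"ay": 0,"az": 0,"hand": 35},
    {"x": -0.35,"y": 0,"z": 0.02,"ax": 0,"ay": 0,"az": 0,"hand": 35},
    {"x": -0.4,"y": 0,"z": 0.02,"ax": 0,"ay": 0,"az": 0,"hand": 35},
    {"x": -0.45,"y": 0,"z": 0.02,"ax": 0,"ay": 0,"az": 0,"hand": 35},
    {"x": -0.5,"y": 0,"z": 0.02,"ax": 0,"ay": 0,"az": 0,"hand": 35},
    {"x": -0.55,"y": 0,"z": 0.02,"ax": 0,"ay": 0,"az": 0,"hand": 35}
  ]
}}

```text
clock: 10.55
eef_pos: [482.1, -9.7, 15.4]
tcp_rot: [-3.142, 0.0, 2.951]
contact_force: [-1.2, 0.2, -1.3]
opening: 0.412
grasp_force: 0.4
```

Call:
{"op": "drive_tool", "data": {
  "plan": [
    {"x": -0.06,"y": 0,"z": 0,"ax": 0,"ay": 0,"az": 0,"hand": 35},
    {"x": -0.12,"y": 0,"z": 0,"ax": 0,"ay": 0,"az": 0,"hand": 35},
    {"x": -0.18,"y": 0,"z": 0,"ax": 0,"ay": 0,"az": 0,"hand": 35},
    {"x": -0.24,"y": 0,"z": 0,"ax": 0,"ay": 0,"az": 0,"hand": 35},
    {"x": -0.3,"y": 0,"z": 0,"ax": 0,"ay": 0,"az": 0,"hand": 35},
    {"x": -0.36,"y": 0,"z": 0,"ax": 0,"ay": 0,"az": 0,"hand": 35},
    {"x": -0.42,"y": 0,"z": 0,"ax": 0,"ay": 0,"az": 0,"hand": 35},
    {"x": -0.45,"y": 0,"z": 0,"ax": 0,"ay": 0,"az": 0,"hand": 35}
  ]
}}

```text
clock: 11.35
eef_pos: [504.4, -13.9, 15.5]
tcp_rot: [3.142, 0.0, 2.951]
contact_force: [-1.9, 1.4, 1.3]
opening: 0.41
grasp_force: 0.8
```

Call:
{"op": "drive_tool", "data": {
  "plan": [
    {"x": -0.05,"y": 0,"z": 0,"ax": 0,"ay": 0,"az": 0,"hand": 35},
    {"x": -0.1,"y": 0,"z": 0,"ax": 0,"ay": 0,"az": 0,"hand": 35},
    {"x": -0.15,"y": 0,"z": 0,"ax": 0,"ay": 0,"az": 0,"hand": 35},
    {"x": -0.2,"y": 0,"z": 0,"ax": 0,"ay": 0,"az": 0,"hand": 35},
    {"x": -0.2,"y": 0,"z": 0,"ax": 0,"ay": 0,"az": 0,"hand": 35},
    {"x": -0.2,"y": 0,"z": 0,"ax": 0,"ay": 0,"az": 0,"hand": 35}
  ]
}}

```text
clock: 11.95
eef_pos: [514.1, -15.8, 15.4]
tcp_rot: [3.142, 0.0, 2.951]
contact_force: [0.1, 0.2, 0.5]
opening: 0.408
grasp_force: 0.3
```

Call:
{"op": "drive_tool", "data": {
  "plan": [
    {"x": -0.05,"y": 0,"z": 0,"ax": 0,"ay": 0,"az": 0,"hand": 35},
    {"x": -0.1,"y": 0,"z": 0,"ax": 0,"ay": 0,"az": 0,"hand": 35},
    {"x": -0.15,"y": 0,"z": 0,"ax": 0,"ay": 0,"az": 0,"hand": 35},
    {"x": -0.2,"y": 0,"z": 0,"ax": 0,"ay": 0,"az": 0,"hand": 35},
    {"x": -0.2,"y": 0,"z": 0,"ax": 0,"ay": 0,"az": 0,"hand": 35},
    {"x": -0.2,"y": 0,"z": 0,"ax": 0,"ay": 0,"az": 0,"hand": 35}
  ]
}}

```text
clock: 12.55
eef_pos: [521.3, -17.3, 15.1]
tcp_rot: [-3.141, -0.005, 2.951]
contact_force: [-8.2, 3.4, 6.0]
opening: 0.412
grasp_force: 4.3
```

Call:
{"op": "drive_tool", "data": {
  "plan": [
    {"x": 0,"y": 0,"z": 0,"ax": 0,"ay": 0,"az": 0,"hand": 35},
    {"x": 0,"y": 0,"z": 0,"ax": 0,"ay": 0,"az": 0,"hand": 35}
  ]
}}

```text
clock: 12.75
eef_pos: [521.3, -17.3, 15.1]
tcp_rot: [-3.141, -0.004, 2.951]
contact_force: [-8.4, 3.2, 5.1]
opening: 0.416
grasp_force: 4.3
```

```bash
cat > p.py <<'E'
from h import *
import sys
st(); im,ci=grab('side',sys.argv[1]); a=cv2.imread('pics/d1.png')[:,:,::-1]
ux=np.array([.982,-.189])
for n,i in(('t0',a),('now',im)):
    reg=np.zeros(i.shape[:2],np.uint8)
    pts=np.array([[205+u/4,140+v/4] for u,v in((605,190),(697,178),(757,288),(665,312))]).astype(np.int32); cv2.fillPoly(reg,[pts],1)
    m=(i.max(2)<45)&(reg>0); v,u=np.nonzero(m)
    print(n,len(u),u.mean(),v.mean() if len(u) else 0)
    # along-strip s of bar: dark pixels by s-histogram
    S=np.array([(ray(ci,x,y,50)[:2]-[577.6,-31])@ux for x,y in zip(u,v)]); L=np.array([(ray(ci,x,y,50)[:2]-[577.6,-31])@[.189,.982] for x,y in zip(u,v)])
    print(np.histogram(S,np.arange(110,195,5)), L.min().round(),L.max().round())
c=cv2.resize(im[150:265,250:405],None,fx=5,fy=5,interpolation=cv2.INTER_CUBIC); cv2.imwrite('pics/side_'+sys.argv[1],c)
E
python3 p.py d2.png
```

```text
12.75 [521.3 -17.3  15.1] [-179.98   -0.26  169.1 ] F [-8.4  3.2  5.1] op 35.5 g 4.3
t0 24 365.7083333333333 201.20833333333334
(array([ 0,  0,  4,  6, 14,  0,  0,  0,  0,  0,  0,  0,  0,  0,  0,  0]), array([110, 115, 120, 125, 130, 135, 140, 145, 150, 155, 160, 165, 170,
       175, 180, 185, 190])) -17.0 13.0
now 39 368.15384615384613 201.46153846153845
(array([ 0,  0,  7,  5,  4,  6, 16,  1,  0,  0,  0,  0,  0,  0,  0,  0]), array([110, 115, 120, 125, 130, 135, 140, 145, 150, 155, 160, 165, 170,
       175, 180, 185, 190])) -24.0 13.0
```

Call:
{"op": "drive_tool", "data": {
  "plan": [
    {"x": -0.05,"y": 0,"z": 0,"ax": 0,"ay": 0,"az": 0,"hand": 35},
    {"x": -0.1,"y": 0,"z": 0,"ax": 0,"ay": 0,"az": 0,"hand": 35},
    {"x": -0.15,"y": 0,"z": 0,"ax": 0,"ay": 0,"az": 0,"hand": 35},
    {"x": -0.2,"y": 0,"z": 0,"ax": 0,"ay": 0,"az": 0,"hand": 35},
    {"x": -0.24,"y": 0,"z": 0,"ax": 0,"ay": 0,"az": 0,"hand": 35},
    {"x": -0.24,"y": 0,"z": 0,"ax": 0,"ay": 0,"az": 0,"hand": 35},
    {"x": -0.24,"y": 0,"z": 0,"ax": 0,"ay": 0,"az": 0,"hand": 35}
  ]
}}

```text
clock: 13.5
eef_pos: [529.4, -19.0, 14.7]
tcp_rot: [-3.141, -0.011, 2.951]
contact_force: [-18.5, 6.7, 15.6]
opening: 0.412
grasp_force: 9.9
```

```bash
python3 p.py d3.png
```

```text
13.5 [529.4 -19.   14.7] [-179.95   -0.66  169.1 ] F [-18.5   6.7  15.6] op 35.2 g 9.9
t0 24 365.7083333333333 201.20833333333334
(array([ 0,  0,  4,  6, 14,  0,  0,  0,  0,  0,  0,  0,  0,  0,  0,  0]), array([110, 115, 120, 125, 130, 135, 140, 145, 150, 155, 160, 165, 170,
       175, 180, 185, 190])) -17.0 13.0
now 51 369.94117647058823 200.72549019607843
(array([ 0,  0,  6,  6,  4,  6,  4, 11, 14,  0,  0,  0,  0,  0,  0,  0]), array([110, 115, 120, 125, 130, 135, 140, 145, 150, 155, 160, 165, 170,
       175, 180, 185, 190])) -24.0 15.0
```

Travel is about 17 mm, in green, but the fingers are pressing down with 15 N, which adds friction. I'll ease the tool up slightly.

Call:
{"op": "drive_tool", "data": {
  "plan": [
    {"x": 0,"y": 0,"z": -0.02,"ax": 0,"ay": 0,"az": 0,"hand": 35},
    {"x": 0,"y": 0,"z": -0.04,"ax": 0,"ay": 0,"az": 0,"hand": 35},
    {"x": 0,"y": 0,"z": -0.04,"ax": 0,"ay": 0,"az": 0,"hand": 35},
    {"x": 0,"y": 0,"z": -0.04,"ax": 0,"ay": 0,"az": 0,"hand": 35}
  ]
}}

```text
clock: 13.95
eef_pos: [531.6, -19.3, 16.3]
tcp_rot: [-3.141, -0.007, 2.951]
contact_force: [-8.8, 4.9, -1.0]
opening: 0.408
grasp_force: 4.9
```

```bash
python3 p.py d4.png
```

```text
13.95 [531.6 -19.3  16.3] [-179.97   -0.42  169.1 ] F [-8.8  4.9 -1. ] op 34.8 g 4.9
t0 24 365.7083333333333 201.20833333333334
(array([ 0,  0,  4,  6, 14,  0,  0,  0,  0,  0,  0,  0,  0,  0,  0,  0]), array([110, 115, 120, 125, 130, 135, 140, 145, 150, 155, 160, 165, 170,
       175, 180, 185, 190])) -17.0 13.0
now 55 370.58181818181816 200.78181818181818
(array([ 0,  0,  6,  6,  4,  6,  4,  6, 21,  2,  0,  0,  0,  0,  0,  0]), array([110, 115, 120, 125, 130, 135, 140, 145, 150, 155, 160, 165, 170,
       175, 180, 185, 190])) -24.0 14.0
```

Axial force is now 9.6 N and travel is about 20 mm, which agrees with the spring. I'll hold for over 3 s and take a final look.

Call:
{"op": "drive_tool", "data": {
  "plan": [
    {"x": 0,"y": 0,"z": 0,"ax": 0,"ay": 0,"az": 0,"hand": 35},
    {"x": 0,"y": 0,"z": 0,"ax": 0,"ay": 0,"az": 0,"hand": 35},
    {"x": 0,"y": 0,"z": 0,"ax": 0,"ay": 0,"az": 0,"hand": 35},
    {"x": 0,"y": 0,"z": 0,"ax": 0,"ay": 0,"az": 0,"hand": 35},
    {"x": 0,"y": 0,"z": 0,"ax": 0,"ay": 0,"az": 0,"hand": 35},
    {"x": 0,"y": 0,"z": 0,"ax": 0,"ay": 0,"az": 0,"hand": 35},
    {"x": 0,"y": 0,"z": 0,"ax": 0,"ay": 0,"az": 0,"hand": 35},
    {"x": 0,"y": 0,"z": 0,"ax": 0,"ay": 0,"az": 0,"hand": 35}
  ]
}}

```text
clock: 14.8
eef_pos: [531.6, -19.3, 16.2]
tcp_rot: [-3.141, -0.007, 2.951]
contact_force: [-9.6, 5.1, -1.3]
opening: 0.411
grasp_force: 4.9
```

```bash
python3 p.py d5.png
```

```text
14.8 [531.6 -19.3  16.2] [-179.97   -0.43  169.1 ] F [-9.6  5.1 -1.3] op 35.1 g 4.9
t0 24 365.7083333333333 201.20833333333334
(array([ 0,  0,  4,  6, 14,  0,  0,  0,  0,  0,  0,  0,  0,  0,  0,  0]), array([110, 115, 120, 125, 130, 135, 140, 145, 150, 155, 160, 165, 170,
       175, 180, 185, 190])) -17.0 13.0
now 55 370.58181818181816 200.78181818181818
(array([ 0,  0,  6,  6,  4,  6,  4,  6, 21,  2,  0,  0,  0,  0,  0,  0]), array([110, 115, 120, 125, 130, 135, 140, 145, 150, 155, 160, 165, 170,
       175, 180, 185, 190])) -24.0 14.0
```

View pics/side_d5.png

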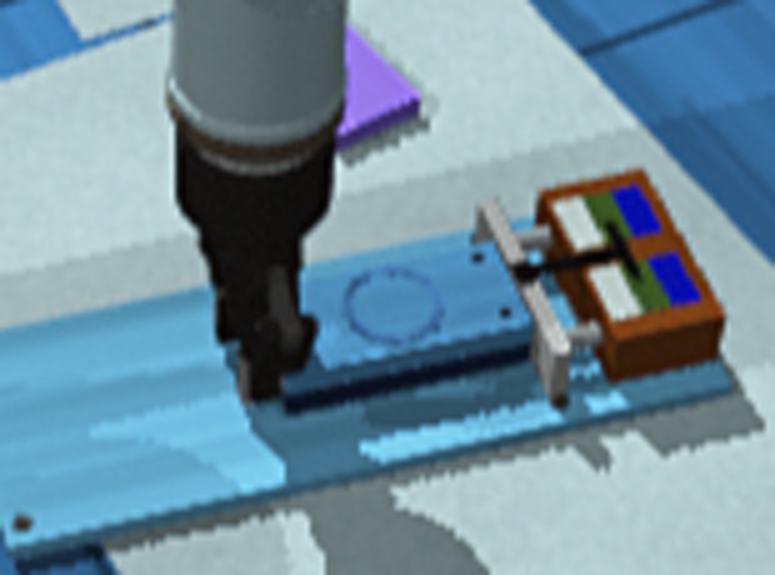

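The picture has red and blue swapped. The bar (620,250) stands mid-green, and both boards lie flat and flush with their front ends on the stop plate. I'll keep holding.

Call:
{"op": "drive_tool", "data": {
  "plan": [
    {"x": 0,"y": 0,"z": 0,"ax": 0,"ay": 0,"az": 0,"hand": 35},
    {"x": 0,"y": 0,"z": 0,"ax": 0,"ay": 0,"az": 0,"hand": 35},
    {"x": 0,"y": 0,"z": 0,"ax": 0,"ay": 0,"az": 0,"hand": 35},
    {"x": 0,"y": 0,"z": 0,"ax": 0,"ay": 0,"az": 0,"hand": 35},
    {"x": 0,"y": 0,"z": 0,"ax": 0,"ay": 0,"az": 0,"hand": 35},
    {"x": 0,"y": 0,"z": 0,"ax": 0,"ay": 0,"az": 0,"hand": 35},
    {"x": 0,"y": 0,"z": 0,"ax": 0,"ay": 0,"az": 0,"hand": 35},
    {"x": 0,"y": 0,"z": 0,"ax": 0,"ay": 0,"az": 0,"hand": 35}
  ]
}}

```text
clock: 15.65
eef_pos: [531.6, -19.3, 16.2]
tcp_rot: [-3.141, -0.007, 2.951]
contact_force: [-8.9, 4.2, -0.8]
opening: 0.413
grasp_force: 4.9
```

Call:
{"op": "drive_tool", "data": {
  "plan": [
    {"x": 0,"y": 0,"z": 0,"ax": 0,"ay": 0,"az": 0,"hand": 35},
    {"x": 0,"y": 0,"z": 0,"ax": 0,"ay": 0,"az": 0,"hand": 35},
    {"x": 0,"y": 0,"z": 0,"ax": 0,"ay": 0,"az": 0,"hand": 35},
    {"x": 0,"y": 0,"z": 0,"ax": 0,"ay": 0,"az": 0,"hand": 35},
    {"x": 0,"y": 0,"z": 0,"ax": 0,"ay": 0,"az": 0,"hand": 35},
    {"x": 0,"y": 0,"z": 0,"ax": 0,"ay": 0,"az": 0,"hand": 35},
    {"x": 0,"y": 0,"z": 0,"ax": 0,"ay": 0,"az": 0,"hand": 35},
    {"x": 0,"y": 0,"z": 0,"ax": 0,"ay": 0,"az": 0,"hand": 35}
  ]
}}

```text
clock: 16.45
eef_pos: [531.6, -19.3, 16.2]
tcp_rot: [-3.141, -0.007, 2.951]
contact_force: [-8.7, 4.5, -0.1]
opening: 0.413
grasp_force: 4.9
```

Call:
{"op": "drive_tool", "data": {
  "plan": [
    {"x": 0,"y": 0,"z": 0,"ax": 0,"ay": 0,"az": 0,"hand": 35},
    {"x": 0,"y": 0,"z": 0,"ax": 0,"ay": 0,"az": 0,"hand": 35},
    {"x": 0,"y": 0,"z": 0,"ax": 0,"ay": 0,"az": 0,"hand": 35},
    {"x": 0,"y": 0,"z": 0,"ax": 0,"ay": 0,"az": 0,"hand": 35},
    {"x": 0,"y": 0,"z": 0,"ax": 0,"ay": 0,"az": 0,"hand": 35},
    {"x": 0,"y": 0,"z": 0,"ax": 0,"ay": 0,"az": 0,"hand": 35},
    {"x": 0,"y": 0,"z": 0,"ax": 0,"ay": 0,"az": 0,"hand": 35},
    {"x": 0,"y": 0,"z": 0,"ax": 0,"ay": 0,"az": 0,"hand": 35}
  ]
}}

```text
clock: 17.25
eef_pos: [531.6, -19.3, 16.2]
tcp_rot: [-3.141, -0.007, 2.951]
contact_force: [-8.9, 5.7, -0.9]
opening: 0.414
grasp_force: 4.9
```

```bash
python3 -c "
from h import *
st(); print(r.sign_off())"
```

```text
17.25 [531.6 -19.3  16.2] [-179.97   -0.42  169.1 ] F [-8.9  5.7 -0.9] op 35.3 g 4.9
the job is handed in; nothing more can be done
None
```

The pale board lies flush on the dark one, and the pair is pressed straight against the stop with about 10 N, the pointer mid-green at about 20 mm; I held it there for over 3 s and handed the job in at 17.25 s while still pressing (no verdict was returned).

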